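Index the lamp fixture to its next hole

TASK

Press the black plunger button of the indexing fixture in with the fingertips and turn the turntable counter-clockwise (seen from above) to the next hole, one sixth of a turn, no further, and let the plunger spring fully up so that the pin locks in that hole. Nothing is to be lifted: the lamps stay standing in their nests and everything else on the bench stays where it is. Finish with the hand clear of everything.

Things in the scene. Friction and masses are not known exactly. Their poses are not given: they have to be found in the camera images.
- fixture: Fixed indexing fixture: round aluminium base, dia 296, with four small feet, bolted to the work surface. Origin: on the turntable's vertical axis at the height of the work surface, z up; its x axis points towards the hole in which the pin starts. A fixed dark steel ring lies around the turntable (inner radius 118, outer 148, underside at height 50, top at height 58) with six equal bushed index holes, 13 wide, every 60 degrees at radius 130; the bushes stand 1 proud.
- axis (a point): Point on the turntable's vertical axis at the height of the turntable's top face (45 above the work surface). The turntable is an aluminium disc of radius 114. It carries, at radius 75, the plunger's boss at 0 degrees and nests for lamps at 120, 180 and 240 degrees from it; at 60 degrees either side of the boss it is flat and empty.
- turntable (a joint): Turntable angle in rad: 0 in its starting hole, growing counter-clockwise seen from above; the next hole is at 1.047, the one before at -1.047. It is locked (about 0.012 rad of play) while the index pin is up in a hole. With the plunger in it turns easily (about 0.05 N m) and stays where it is left.
- plunger (a joint): How far the plunger is pressed down, in m: 0 = sprung fully up, 0.013 = fully in. About 4 N starts it and 9 N holds it fully in. It is fixed to the turntable's rotation. The index pin goes down with the button and leaves the hole after about 0.010; let go between holes it rides under the ring (the button stays about 10 mm down, the table turns against a light drag) and springs up by itself when the next hole comes over it.
- button_top (a point): Centre of the flat top of the plunger's round black button (dia 35), at radius 75 from the axis, 92 above the work surface when up, 79 when fully in. It rises out of a fixed round aluminium boss (dia 48, from the turntable's face at 45 up to 75 above the work surface), which is part of the turntable. Pressed by a fingertip and moved sideways, the button drags the turntable round with it by friction; the boss can also be pushed from the side.
- pin_tip (a point): Rounded tip of the steel index pin (dia 10), at radius 130, directly outward of the button, joined to it. When locked it shows in a hole of the ring, 2 above the ring's top (60 above the work surface).
- nest1 (a point): On the turntable: the point where the centre of the lamp in nest 1 belongs (120 degrees counter-clockwise from the button, radius 75). The nest is three upright steel pins, 12 high, around the lamp.
- lamp1_mid (a point): Centre, half-way up, of the loose aluminium lamp housing standing in nest 1: round, dia 52, height 28, top at 73 above the work surface, 120 g.
- nest2 (a point): On the turntable: the point where the centre of the lamp in nest 2 belongs (180 degrees counter-clockwise from the button, radius 75). The nest is three upright steel pins, 12 high, around the lamp.
- lamp2_mid (a point): Centre, half-way up, of the loose aluminium lamp housing standing in nest 2: round, dia 52, height 28, top at 73 above the work surface, 120 g.
- nest3 (a point): On the turntable: the point where the centre of the lamp in nest 3 belongs (240 degrees counter-clockwise from the button, radius 75). The nest is three upright steel pins, 12 high, around the lamp.
- lamp3_mid (a point): Centre, half-way up, of the loose aluminium lamp housing standing in nest 3: round, dia 52, height 28, top at 73 above the work surface, 120 g.
- spare_lamp: Bystander: a lamp housing like those in the nests, dia 52, height 28, standing on the table. Origin at the centre of its underside.
- screw_bin: Bystander: blue open plastic bin of screws, 170 x 120 x 75 high. Origin at the centre of its underside.
- tape_roll: Bystander: paper tape roll, ring of dia 96, height 45, lying flat. Origin at the centre of its underside.
- screwdriver: Bystander: straight pneumatic screwdriver, 270 long, 45 high, lying on its side. Origin at the centre of its underside.
- cutters: Bystander: small side cutters, 140 long, 14 high, lying flat. Origin at the centre of its underside.
Mind the look-alikes: they are no part of the job. What is shaped like the part that bears lamp2_mid but blue or pink is not meant. What is shaped like the part that bears lamp1_mid but turquoise is not meant.

How it is judged:
On the way, in this order (a step that is already met when the one before it is completed fails the run):
1. the plunger is pressed in, with the turntable still in its first hole (value of joint plunger above 0.0095 m and value of joint turntable below 0.1 rad), for 0.05 s.
2. the turntable has been turned counter-clockwise out of its first hole (value of joint turntable above 0.3 rad), for 0.05 s.
At the end, for the whole second after the job is handed in: The turntable rests at the next hole counter-clockwise (1.047 rad from its start, within 0.035), the plunger is up (within 2 mm) so that the pin is in the hole, and the three lamps stand in their nests (within 10 mm) (value of joint turntable between 1.012 and 1.082 rad and value of joint plunger below 0.002 m and velocity of joint turntable between -0.02 and 0.02 rad/s and distance between lamp1_mid and nest1 below 0.01 m and distance between lamp2_mid and nest2 below 0.01 m and distance between lamp3_mid and nest3 below 0.01 m); the robot touches nothing.
It fails at once if a lamp is lifted, tipped or pushed out of its nest (height (world z) of any of lamp1_mid, lamp2_mid, lamp3_mid above 0.069 m or angle between any of lamp1_mid, lamp2_mid, lamp3_mid's own z axis and vertical above 0.35 rad or distance between lamp1_mid and nest1 above 0.015 m or distance between lamp2_mid and nest2 above 0.015 m or distance between lamp3_mid and nest3 above 0.015 m).
It fails at once if something else on the table is moved more than 25 mm (distance of any of spare_lamp, screw_bin, tape_roll, screwdriver, cutters from where it was at the start of the episode above 0.025 m).
It fails at once if the turntable is turned clockwise out of its hole (value of joint turntable below -0.12 rad).
It fails at once if the turntable is turned on well past the next hole (value of joint turntable above 1.4 rad).
It also fails if it takes over 38 s, if anything falls off the work surface, if the arm or the gripper's body presses on something with over 40 N, if the wrist force passes 120 N, or if a joint passes its speed limit or range.

ROBOT

A 6-joint arm with a two-finger parallel gripper is mounted at the origin on the work surface. World frame = base frame: x ahead of the robot, y to its left, z up, the work surface at z = 0. Lengths are in m, angles in rad, forces in N, time in s.
With the tool pointing down it reaches from about 0.275 to 0.725 m from the base axis. Payload 5.6 kg.
Tool frame: the origin (TCP) lies between the finger pads; the fingertips stand 22 mm ahead of it and the grasp point (between the pads) lies 3 mm ahead of it; x points along the fingers, y is the direction in which the jaws open and shut, and the axes are right-handed (so a half turn about x gives the same grasp; the last joint's range is limited). The gripper opens to 85 mm and grips with 20 to 120 N. Pads are 22 mm wide; open, the fingers measure 114 mm over their backs; the gripper's body (76 mm by 85 mm) begins 54 mm behind the grasp point. The pads swing forward as they close: fully open they stand 13 mm farther back than shut.
Start: joints at [1.542, 0.255, 0.108, 0, -1.424, -0.285], TCP at [0.17, 0.523, 0.214] pointing down, gripper open.
Joint ranges: [-2.95, 2.95], [-1.21, 1.97], [-1.09, 1.5], [-2.87, 1.71], [-2.94, -0.07], [-3.05, 3.05]. Speed limits (rad/s): [2.57, 2.57, 3.14, 3.14, 3.14, 3.14].

INTERFACE

Orientations are given as a unit quaternion [w, x, y, z].
In Python, from bench import bot gives the robot as it stands. The module is installed in compiled form; this text tells all that it offers.
- The arm moves only by the tool carry_out, never from a script. Its argument "deltas" is a list of rows, each an object with "delta_pos": the shift along the tool's x, y, z in m, a list of three; "dr": the turn, a rotation vector about the tool's x, y, z in units of 6 degrees (1.0 is 6 degrees), a list of three; "fingers": the gripper command: -1 is shut, 1 is fully open, values between are in proportion. In form: [{"delta_pos": [x, y, z], "dr": [rx, ry, rz], "fingers": fingers}, ...]. A call has 1 to 12 rows; each row shifts and turns the commanded pose from where the row before left it, along the tool's axes as they then stand; what a row does not reach is not made up. A row lasts 1/10 s, in which the tool goes at most 50 mm and 8.59 degrees, less where a joint would pass 70% of its speed; a pose out of reach is approached as far as the arm can. A call is refused whole if a number of a shift passes 0.05 or a number of a turn 1, either way. A call with a gripper value outside its range is refused whole. The fingers move at their own pace and stop on an object; "force" is the grip in N (left out, the last holds). Time passes only in rows, so rows that do not move let the fingers close. It gives the time, the measured TCP pose, the force and the opening at its end, in the units of the state.
- bot.get_state(): the state, without advancing time (a new reading comes with each control period).
- bot.read_camera(name): name is "scene" or "top" or "wrist"; returns a dict with "img" (480x640x3 uint8, red, green, blue), "vertical_fov" (degrees; the focal length in pixels is half the picture's height over the tangent of half this angle, whatever the lens; pixels are square), "cx", "cy" (the principal point, pixels), "T" (4x4, takes a point from camera to world coordinates). Camera axes: x right, y down, z forward; pixel columns grow to the right and rows downward; lengths in m; the calibration is good to about 2 mm. A picture is of the moment at which its call begins. There is no depth.
- bot.sign_off(): hands the job in, once; it reports no verdict.
The state is a dict: "clock": time; "joint_pos": joint angles; "qvel": joint speeds; "effort": joint torques, N m; "position": TCP position; "tool_rot": TCP orientation; "force": force on the tool from outside, world axes, zero at the start; "wrist_torque": the same for the moment, N m; "width": finger opening in m.
Only numpy, scipy, OpenCV 4.12 (cv2) and the standard library are available. Lean on these libraries where they do the work, as an engineer would, in place of code of your own. Each camera call takes 0.05 s, during which the arm holds its last target.

## Working session

There is one attempt and no reset: what is moved stays moved. The work goes in short steps, Python scripts to look and compute and a tool call to move; the robot and the scene stay as the last step left them, time stands still between calls to the robot, and variables do not carry over. Pictures are saved under pics/ and viewed, and the job is handed in when it is done.

Besides the shell and the picture viewer there is one more tool, called after "Request:" as name([rows], argument=value, ...), one row to a line, values as JSON. carry_out: Moves the arm, as the interface text tells. Its arguments: {"type":"object","properties":{"deltas":{"type":"array","items":{"type":"object","properties":{"delta_pos":{"type":"array","items":{"type":"number"}},"dr":{"type":"array","items":{"type":"number"}},"fingers":{"type":"number"}}}},"force":{"type":"number"}},"required":["deltas"]}

```bash
mkdir -p pics; python3 - <<'E'
from bench import bot
import cv2,numpy as np
s=bot.get_state(); print(s)
for n in ["scene","top","wrist"]:
    c=bot.read_camera(n); cv2.imwrite(f"pics/{n}0.png",c["img"][:,:,::-1])
    print(n,c["vertical_fov"],c["cx"],c["cy"],np.round(c["T"],4).tolist())
    np.savez(f"{n}0.npz",**c)
E
```

```text
{'clock': 0.0, 'joint_pos': array([ 1.54157488e+00,  2.55777665e-01,  1.07027179e-01, -4.97303777e-04,
       -1.42392954e+00, -2.84568767e-01]), 'qvel': array([ 5.99395421e-04,  5.83968570e-04,  6.23331438e-05, -2.72668782e-04,
       -5.74287926e-04,  1.44267463e-03]), 'effort': array([-1.40144286e-03, -3.86635637e+01,  2.37942713e+01,  5.36546901e+00,
       -6.05439447e-03, -2.63605142e-05]), 'position': array([0.16955612, 0.52265269, 0.21288519]), 'tool_rot': array([ 0.10982981, -0.69832945,  0.11119523,  0.69850484]), 'force': array([-0.66227302,  0.84933823,  0.42867102]), 'wrist_torque': array([-0.03785821,  0.02243122,  0.02992282]), 'width': 0.08518864030304871}
scene 51.841401185599594 314.4610144527811 241.20020500160302 [[-0.6499, 0.6561, -0.3836, 0.9858], [0.76, 0.5633, -0.3242, 0.4267], [0.0034, -0.5022, -0.8647, 1.1872], [0.0, 0.0, 0.0, 1.0]]
top 42.18710522638411 318.694480329446 246.4437192483546 [[-0.0163, -0.9878, 0.1547, 0.2628], [-0.9997, 0.0134, -0.0197, 0.0192], [0.0174, -0.155, -0.9878, 1.4816], [0.0, 0.0, 0.0, 1.0]]
wrist 58.5298649404343 316.4113415683469 241.28063165620057 [[-0.3076, -0.9099, -0.2785, 0.2408], [-0.9515, 0.2945, 0.0886, 0.5], [0.0014, 0.2922, -0.9563, 0.3736], [0.0, 0.0, 0.0, 1.0]]
```

View pics/scene0.png

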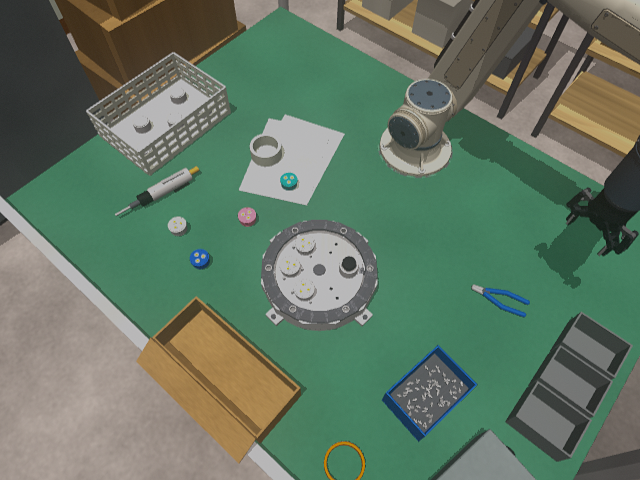

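View pics/top0.png

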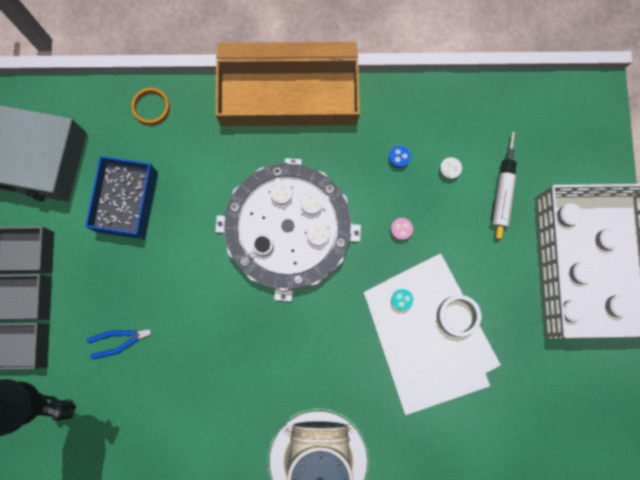

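View pics/wrist0.png

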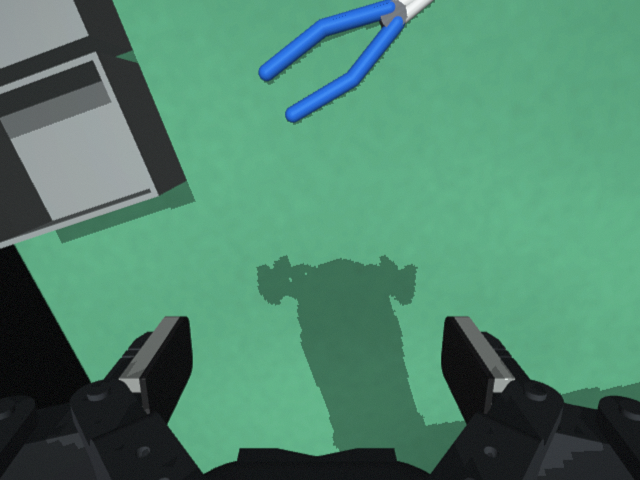

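The scene and top views show the fixture near top pixel (288,226), with the button at (263,244). Next I'll measure both precisely.

```bash
cat > h.py <<'E'
import numpy as np
def load(n):
    return dict(np.load(n+".npz"))
def f(c): return 240/np.tan(np.radians(float(c["vertical_fov"]))/2)
def px2w(c,u,v,z):
    d=np.array([(u-c["cx"])/f(c),(v-c["cy"])/f(c),1.]); T=c["T"]; d=T[:3,:3]@d; o=T[:3,3]
    return o+d*(z-o[2])/d[2]
def w2px(c,p):
    T=c["T"]; q=T[:3,:3].T@(np.asarray(p)-T[:3,3]); return q[0]/q[2]*f(c)+c["cx"],q[1]/q[2]*f(c)+c["cy"]
E
python3 - <<'E'
from h import *
import cv2
for n,(u,v,b) in {"top0":(288,226,(263,244)),"scene0":(319,270,(348,264))}.items():
    c=load(n); print(n,px2w(c,u,v,.045),px2w(c,*b,.092))
t=cv2.imread("pics/top0.png")[150:310,205:370]; s=cv2.imread("pics/scene0.png")[205:335,245:395]
cv2.imwrite("pics/t1.png",cv2.resize(t,None,fx=4.8,fy=3.7*1.297,interpolation=2)[:600,:800]); cv2.imwrite("pics/s1.png",cv2.resize(s,None,fx=4.5,fy=4.5,interpolation=2))
E
```

```text
top0 [0.53733084 0.06182961 0.045     ] [0.48771337 0.11722024 0.092     ]
scene0 [0.5368702  0.06342016 0.045     ] [0.49536015 0.12251659 0.092     ]
```

View pics/t1.png

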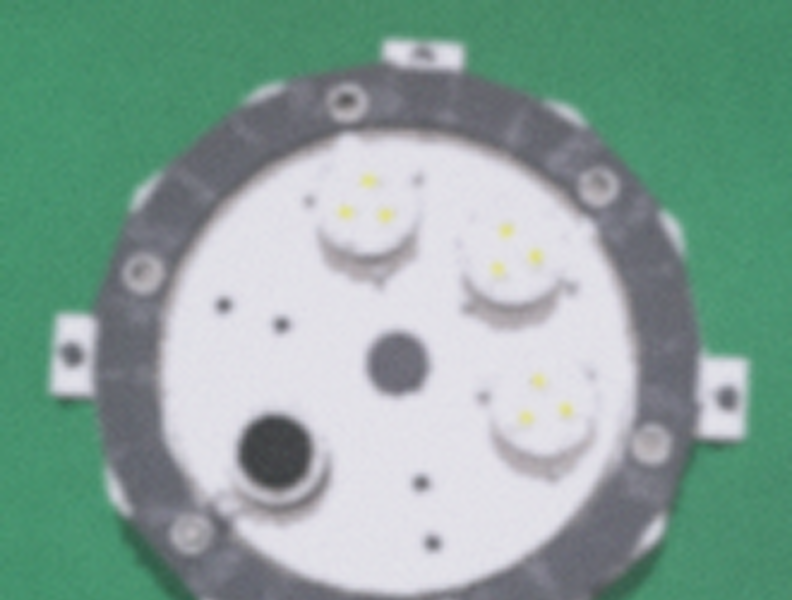

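View pics/s1.png

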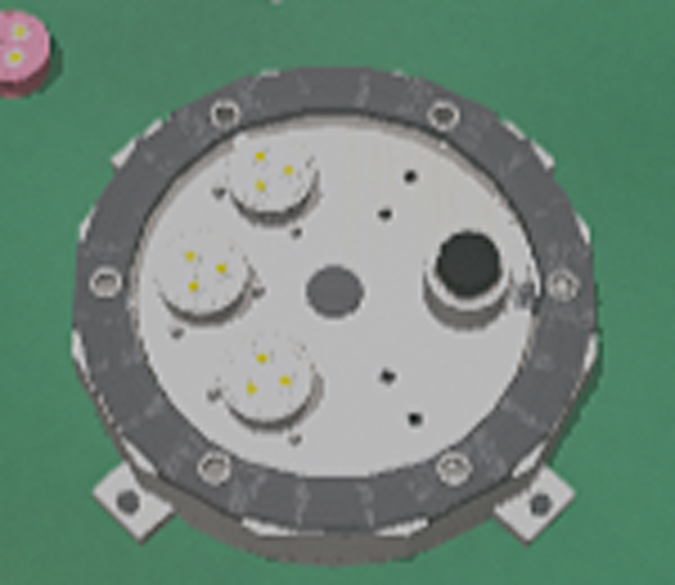

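```bash
python3 - <<'E'
from h import *
from scipy.optimize import least_squares
H={"top0":(4.8,205,150,[(347,102),(600,186),(652,443),(190,533),(142,272)],(275,452)),
"scene0":(4.5,245,205,[(225,113),(443,114),(563,285),(455,467),(214,468),(106,282)],(468,264))}
obs=[]
for n,(s,ox,oy,hs,b) in H.items():
    c=load(n); m=lambda p:((p[0]+.5)/s-.5+ox,(p[1]+.5)/s-.5+oy)
    ps=[px2w(c,*m(p),.059)[:2] for p in hs]; bb=px2w(c,*m(b),.092)[:2]
    def r(x): return np.concatenate([ (min((x[:2]+.13*np.array([np.cos(x[2]+k*np.pi/3),np.sin(x[2]+k*np.pi/3)])-p for k in range(6)),key=np.linalg.norm)) for p in ps])
    a0=np.arctan2(*(bb-np.array([.537,.0625]))[::-1])
    o=least_squares(r,[.537,.0625,a0]); print(n,o.x,np.degrees(o.x[2]),abs(o.fun).max())
    e=o.x[:2]+.075*np.array([np.cos(o.x[2]),np.sin(o.x[2])]); print("button exp",e,"meas",bb)
E
```

```text
top0 [0.53924682 0.06314302 2.27389598] 130.2846428623542 0.0010284319105714618
button exp [0.49075292 0.12035614] meas [0.48827143 0.11970944]
scene0 [0.53699748 0.06301449 2.27503109] 130.34967976371985 0.0009181593187521653
button exp [0.48843867 0.12017253] meas [0.49277367 0.12240731]
```

```bash
cat >> h.py <<'E'
from scipy.spatial.transform import Rotation as Ro
def Rt(s):
    q=s["tool_rot"]; return Ro.from_quat([q[1],q[2],q[3],q[0]]).as_matrix()
C=np.array([.538,.063]); A=2.2745
def btn(a): return C+.075*np.array([np.cos(A+a),np.sin(A+a)])
E
python3 - <<'E'
from bench import bot
from h import *
s=bot.get_state(); R=Rt(s); print(np.round(R,4))
print(R.T@(np.array([*btn(0),.15])-s["position"]), btn(0))
E
```

```text
[[-3.000e-04 -3.087e-01 -9.512e-01]
 [-1.400e-03 -9.512e-01  3.087e-01]
 [-1.000e+00  1.400e-03 -1.000e-04]]
[ 0.06358797  0.28409949 -0.42851039] [0.48947155 0.12018382]
```

Request:
carry_out([
  {"delta_pos": [0,0.0237,-0.0357],"dr": [0,0,0],"fingers": -1},
  {"delta_pos": [0,0.0237,-0.0357],"dr": [0,0,0],"fingers": -1},
  {"delta_pos": [0,0.0237,-0.0357],"dr": [0,0,0],"fingers": -1},
  {"delta_pos": [0,0.0237,-0.0357],"dr": [0,0,0],"fingers": -1},
  {"delta_pos": [0,0.0237,-0.0357],"dr": [0,0,0],"fingers": -1},
  {"delta_pos": [0,0.0237,-0.0357],"dr": [0,0,0],"fingers": -1},
  {"delta_pos": [0,0.0237,-0.0357],"dr": [0,0,0],"fingers": -1},
  {"delta_pos": [0,0.0237,-0.0357],"dr": [0,0,0],"fingers": -1},
  {"delta_pos": [0,0.0237,-0.0357],"dr": [0,0,0],"fingers": -1},
  {"delta_pos": [0,0.0237,-0.0357],"dr": [0,0,0],"fingers": -1},
  {"delta_pos": [0,0.0237,-0.0357],"dr": [0,0,0],"fingers": -1},
  {"delta_pos": [0,0.0237,-0.0357],"dr": [0,0,0],"fingers": -1},
], force=40)

```text
clock: 1.35
position: [0.4901, 0.1188, 0.2136]
tool_rot: [0.11, -0.698, 0.11, 0.699]
force: [1.5, 1.0, -0.2]
width: 0.0003
```

Request:
carry_out([
  {"delta_pos": [0,0,0],"dr": [0,0,0],"fingers": -1},
  {"delta_pos": [0,0,0],"dr": [0,0,0],"fingers": -1},
  {"delta_pos": [0,0,0],"dr": [0,0,0],"fingers": -1},
])

```text
clock: 1.65
position: [0.489, 0.1208, 0.2136]
tool_rot: [0.11, -0.698, 0.11, 0.699]
force: [0.1, 1.0, 0.4]
width: 0.0
```

```bash
cat > look.py <<'E'
import sys,cv2
from bench import bot
from h import *
k=sys.argv[1]; s=bot.get_state(); R=Rt(s)
print(s["clock"],s["position"],s["force"],s["width"]); print(np.round(R,3).tolist())
tgt=sys.argv[2:3]
if tgt:
    x,y,z=map(float,tgt[0].split(",")); print("delta",R.T@(np.array([x,y,z])-s["position"]))
for n in sys.argv[3:]:
    c=bot.read_camera(n); np.savez(f"{n}{k}.npz",**c); im=c["img"][:,:,::-1]
    if n=="scene": im=cv2.resize(im[195:345,235:405],None,fx=4,fy=4,interpolation=2)
    if n=="top": im=cv2.resize(im[150:310,205:370],None,fx=3.7,fy=3.7,interpolation=2)
    cv2.imwrite(f"pics/{n}{k}.png",im)
E
python3 look.py 2 .4895,.1202,.150 wrist scene
```

```text
1.65 [0.48902734 0.12079704 0.21361215] [0.10691585 1.00254202 0.42867694] 4.27988003569895e-05
[[-0.0, -0.308, -0.951], [0.0, -0.951, 0.308], [-1.0, 0.0, 0.0]]
delta [ 0.06361188  0.00041671 -0.00066387]
```

View pics/wrist2.png

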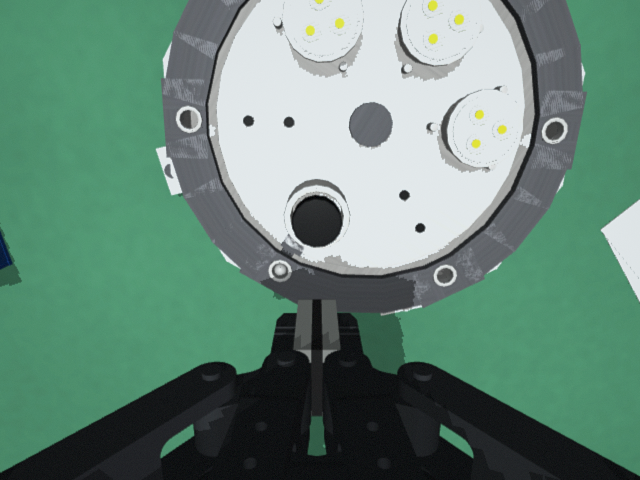

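View pics/scene2.png

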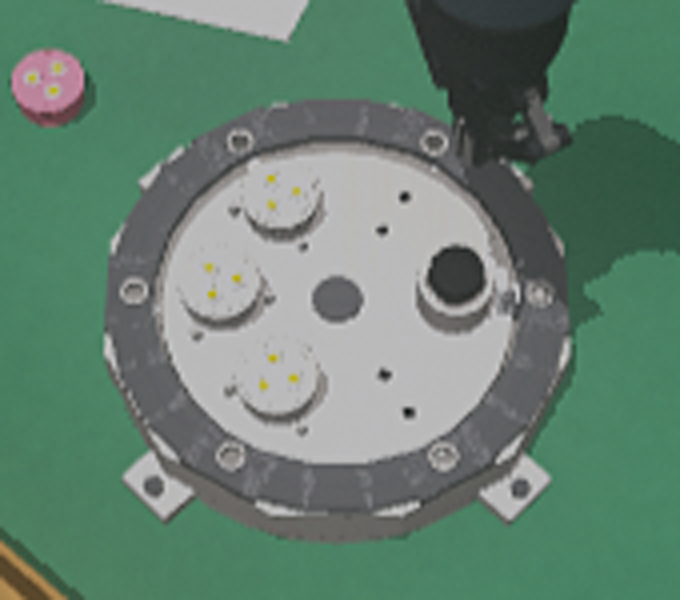

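The wrist view shows the button at (317,221), the hub at (370,124) and the pin in its hole at (280,270). I'll check the position against these.

```bash
python3 - <<'E'
from h import *
c=load("wrist2")
print(px2w(c,317,221,.092),px2w(c,370,124,.045))
from scipy.optimize import least_squares
ps=[px2w(c,u,v,.059)[:2] for u,v in [(188,119),(555,131),(445,275),(280,270)]]
def r(x): return np.concatenate([ (min((x[:2]+.13*np.array([np.cos(x[2]+k*np.pi/3),np.sin(x[2]+k*np.pi/3)])-p for k in range(6)),key=np.linalg.norm)) for p in ps])
o=least_squares(r,[.538,.063,2.2745]); print(o.x,o.fun)
E
```

```text
[0.49165266 0.11964734 0.092     ] [0.53872769 0.06312747 0.045     ]
[0.53865997 0.06311781 2.27470385] [-8.07743220e-05 -7.17426604e-04  4.28279459e-04  3.47622762e-04
 -8.78160995e-05  1.89402127e-04 -2.59689038e-04  1.80401715e-04]
```

Request:
carry_out([
  {"delta_pos": [0.03,0,-0.001],"dr": [0,0,0],"fingers": -1},
  {"delta_pos": [0.03,0,0],"dr": [0,0,0],"fingers": -1},
  {"delta_pos": [0.02,0,0],"dr": [0,0,0],"fingers": -1},
  {"delta_pos": [0.012,0,0],"dr": [0,0,0],"fingers": -1},
  {"delta_pos": [0,0,0],"dr": [0,0,0],"fingers": -1},
])

```text
clock: 2.25
position: [0.4892, 0.1203, 0.1206]
tool_rot: [0.11, -0.698, 0.111, 0.699]
force: [-0.1, 0.3, 1.2]
width: 0.0001
```

Request:
carry_out([
  {"delta_pos": [0.004,0,-0.0005],"dr": [0,0,0],"fingers": -1},
  {"delta_pos": [0.004,0,0],"dr": [0,0,0],"fingers": -1},
  {"delta_pos": [0.004,0,0],"dr": [0,0,0],"fingers": -1},
  {"delta_pos": [0,0,0],"dr": [0,0,0],"fingers": -1},
  {"delta_pos": [0,0,0],"dr": [0,0,0],"fingers": -1},
])

```text
clock: 2.75
position: [0.491, 0.1199, 0.11]
tool_rot: [-0.111, 0.699, -0.11, -0.698]
force: [0.6, -0.8, -0.3]
width: -0.0001
```

Request:
carry_out([
  {"delta_pos": [0.003,0,0],"dr": [0,0,0],"fingers": -1},
  {"delta_pos": [0.003,0,0],"dr": [0,0,0],"fingers": -1},
  {"delta_pos": [0,0,0],"dr": [0,0,0],"fingers": -1},
  {"delta_pos": [0,0,0],"dr": [0,0,0],"fingers": -1},
])

```text
clock: 3.15
position: [0.4908, 0.1199, 0.1037]
tool_rot: [0.11, -0.698, 0.111, 0.698]
force: [-0.6, 0.3, 0.4]
width: 0.0001
```

```bash
python3 look.py 3 .49,.1202,.1 wrist scene
```

```text
3.15 [0.49081125 0.11990029 0.10369422] [-0.57215446  0.34408048  0.35806813] 0.00012247787563274533
[[-0.0, -0.309, -0.951], [-0.0, -0.951, 0.309], [-1.0, 0.0, 0.0]]
delta [ 3.69433048e-03 -3.54108120e-05  8.63655726e-04]
```

View pics/wrist3.png

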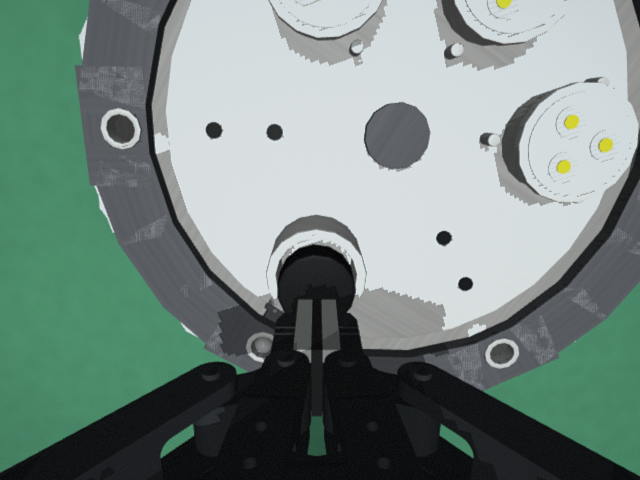

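View pics/scene3.png

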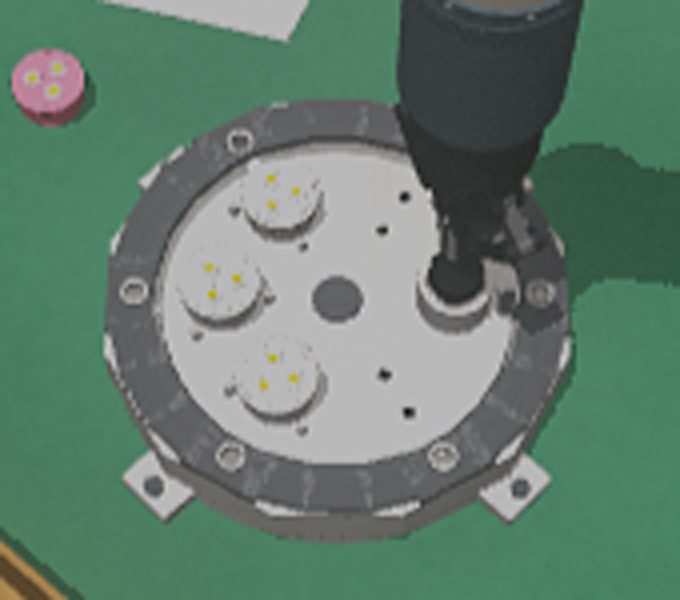

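Fingertips are over the button centre (wrist image around (316,295)), but the force shows no contact yet. I'll keep lowering in small steps.

Request:
carry_out([
  {"delta_pos": [0.003,0,0],"dr": [0,0,0],"fingers": -1},
  {"delta_pos": [0,0,0.0005],"dr": [0,0,0],"fingers": -1},
  {"delta_pos": [0,0,0],"dr": [0,0,0],"fingers": -1},
])

```text
clock: 3.55
position: [0.4903, 0.1201, 0.1007]
tool_rot: [0.11, -0.698, 0.111, 0.698]
force: [0.6, 0.4, 0.1]
width: 0.0002
```

Request:
carry_out([
  {"delta_pos": [0.003,0,0],"dr": [0,0,0],"fingers": -1},
  {"delta_pos": [0,0,0],"dr": [0,0,0],"fingers": -1},
  {"delta_pos": [0,0,0],"dr": [0,0,0],"fingers": -1},
])

```text
clock: 3.85
position: [0.4903, 0.12, 0.0977]
tool_rot: [0.11, -0.698, 0.111, 0.698]
force: [-0.2, -0.3, 0.6]
width: -0.0001
```

```bash
python3 look.py 4 .49,.1202,.1 wrist scene
```

```text
3.85 [0.49033173 0.12003873 0.0976604 ] [-0.20668822 -0.34982403  0.58937452] -5.39664548533625e-05
[[-0.0, -0.309, -0.951], [-0.0, -0.951, 0.309], [-1.0, 0.0, 0.0]]
delta [-2.33954934e-03 -5.04352187e-05  3.65715145e-04]
```

View pics/wrist4.png

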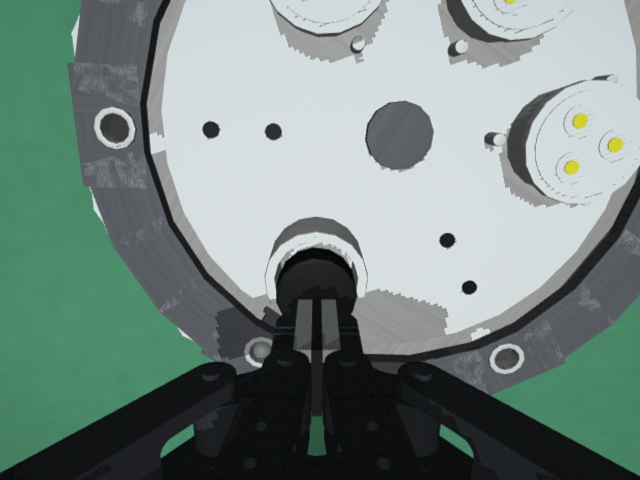

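View pics/scene4.png

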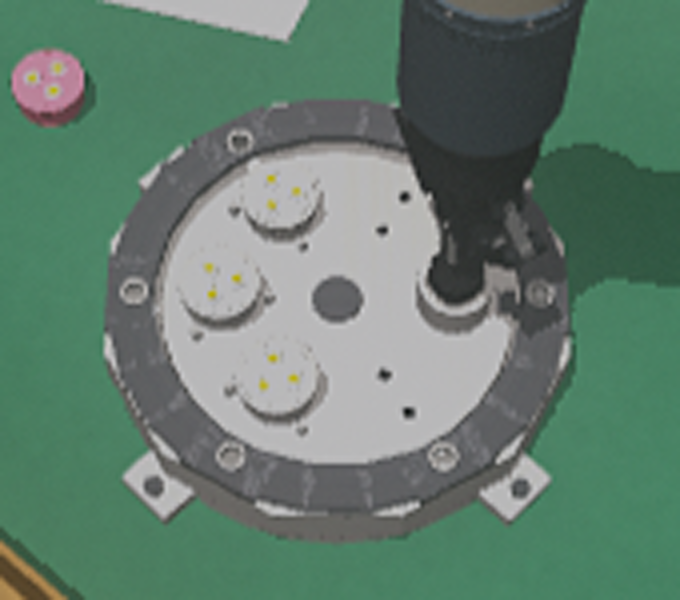

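```bash
python3 - <<'E'
from h import *
c=load("wrist4"); p=np.array([.4903,.12,.0977]); R=np.array([[0,-.309,-.951],[0,-.951,.309],[-1,0,0]])
print(R.T@(c["T"][:3,3]-p))
for t in (0,.01,.015,.022): print(t,[np.round(w2px(c,p+R@np.array([t,0,z])),0) for z in (-.011,0,.011)])
print("btn r",[np.round(w2px(c,[.4902,.1202,z]),0) for z in (.092,.079)])
d=np.array([-.951,.309])
for z in (.092,.088,.079): print(z,[np.round(w2px(c,[*(np.array([.4902,.1202])+k*.0175*d),z]),0) for k in(-1,1)],[np.round(w2px(c,[*(np.array([.4902,.1202])+k*.0175*np.array([.309,.951])),z]),0) for k in(-1,1)])
for z in (.06,.055,.05): print(z,w2px(c,[*(np.array([.5386,.0631])+.13*np.array([np.cos(2.2747),np.sin(2.2747)])),z]))
E
```

```text
[-0.16053403 -0.00024108 -0.0747844 ]
0 [array([317., 276.]), array([317., 301.]), array([317., 325.])]
0.01 [array([317., 267.]), array([317., 291.]), array([317., 314.])]
0.015 [array([317., 263.]), array([317., 287.]), array([317., 309.])]
0.022 [array([317., 258.]), array([317., 281.]), array([317., 303.])]
btn r [array([316., 296.]), array([316., 284.])]
0.092 [array([316., 257.]), array([316., 333.])] [array([358., 296.]), array([275., 296.])]
0.088 [array([316., 254.]), array([316., 328.])] [array([357., 292.]), array([276., 292.])]
0.079 [array([316., 247.]), array([316., 319.])] [array([355., 284.]), array([278., 284.])]
0.06 (np.float64(261.2788504549603), np.float64(352.6435817323091))
0.055 (np.float64(262.4260900032783), np.float64(347.60527343756536))
0.05 (np.float64(263.52660057267923), np.float64(342.77218383705866))
```

```bash
python3 - <<'E'
from h import *
import cv2
c=load("scene2")
for z in (.15,.17,.19,.2136,.23,.25): print(z,np.round(w2px(c,[.489,.1208,z]),1))
c=load("scene4")
for z in (.076,.08,.092,.1,.11,.12): print(z,np.round(w2px(c,[.4903,.12,z]),1))
for k in "24":
    im=load("scene"+k)["img"][:,:,::-1][190:290,310:410]; cv2.imwrite(f"pics/z{k}.png",cv2.resize(im,None,fx=6,fy=6,interpolation=2))
E
```

```text
0.15 [350.6 250.6]
0.17 [351.2 246.5]
0.19 [351.7 242.3]
0.2136 [352.4 237.2]
0.23 [353.  233.5]
0.25 [353.6 228.8]
0.076 [348.1 265. ]
0.08 [348.2 264.3]
0.092 [348.5 262.1]
0.1 [348.7 260.6]
0.11 [348.9 258.7]
0.12 [349.2 256.7]
```

View pics/z2.png

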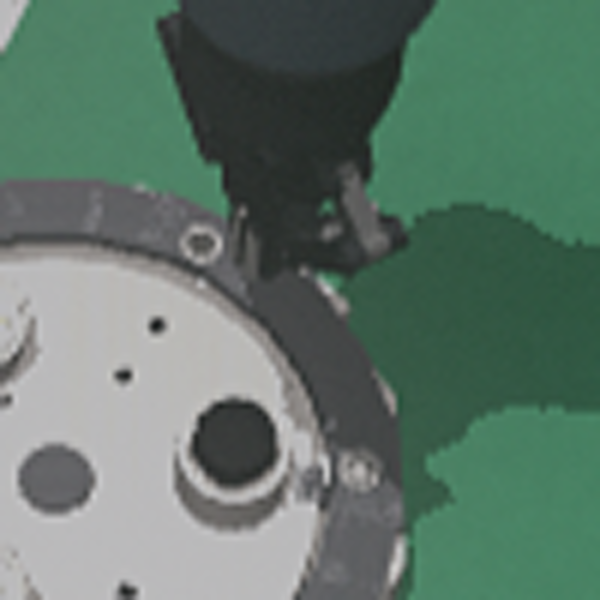

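View pics/z4.png

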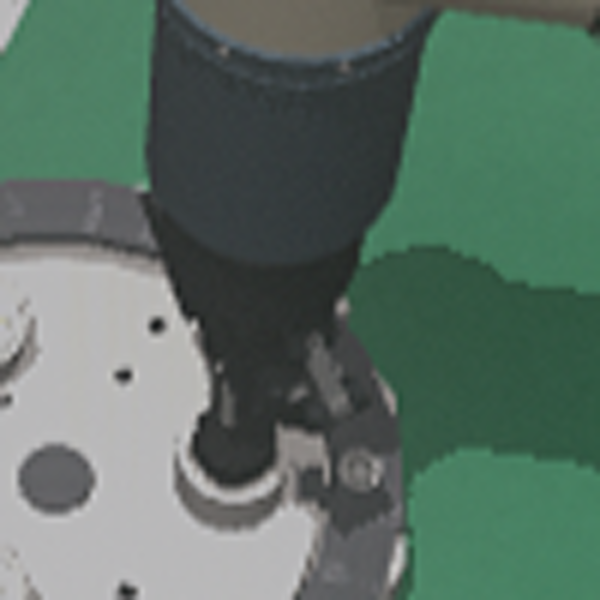

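The images put the shut fingertips higher than the stated 22 mm ahead of the TCP, closer to 15 mm behind it. I'll descend until I feel contact.

Request:
carry_out([
  {"delta_pos": [0.004,0,0],"dr": [0,0,0],"fingers": -1},
  {"delta_pos": [0.003,0,0],"dr": [0,0,0],"fingers": -1},
  {"delta_pos": [0,0,0],"dr": [0,0,0],"fingers": -1},
])

```text
clock: 4.25
position: [0.49, 0.1199, 0.0901]
tool_rot: [0.11, -0.698, 0.111, 0.699]
force: [-0.3, 0.4, -0.7]
width: -0.0003
```

Request:
carry_out([
  {"delta_pos": [0.003,0,0],"dr": [0,0,0],"fingers": -1},
  {"delta_pos": [0,0,0],"dr": [0,0,0],"fingers": -1},
  {"delta_pos": [0,0,0],"dr": [0,0,0],"fingers": -1},
])

```text
clock: 4.55
position: [0.4904, 0.12, 0.0877]
tool_rot: [0.11, -0.698, 0.111, 0.698]
force: [0.3, 0.3, 1.1]
width: 0.0001
```

Request:
carry_out([
  {"delta_pos": [0.003,0,0],"dr": [0,0,0],"fingers": -1},
  {"delta_pos": [0,0,0],"dr": [0,0,0],"fingers": -1},
])

```text
clock: 4.75
position: [0.4901, 0.12, 0.0844]
tool_rot: [0.11, -0.698, 0.111, 0.699]
force: [1.2, -0.2, 0.1]
width: 0.0001
```

Request:
carry_out([
  {"delta_pos": [0.003,0,0],"dr": [0,0,0],"fingers": -1},
  {"delta_pos": [0,0,0],"dr": [0,0,0],"fingers": -1},
])

```text
clock: 4.95
position: [0.4901, 0.12, 0.0813]
tool_rot: [0.11, -0.698, 0.111, 0.699]
force: [-0.0, 0.4, -0.3]
width: 0.0001
```

Request:
carry_out([
  {"delta_pos": [0.003,0,0],"dr": [0,0,0],"fingers": -1},
  {"delta_pos": [0,0,0],"dr": [0,0,0],"fingers": -1},
])

```text
clock: 5.15
position: [0.4901, 0.12, 0.0784]
tool_rot: [0.11, -0.698, 0.111, 0.699]
force: [-0.5, 0.5, -0.7]
width: 0.0002
```

```bash
python3 look.py 5 .49,.1202,.1 wrist scene
```

```text
5.15 [0.49013649 0.11999335 0.07836218] [-0.49818782  0.54787243 -0.66809185] 0.0002221725952074609
[[-0.001, -0.309, -0.951], [-0.0, -0.951, 0.309], [-1.0, 0.0, 0.001]]
delta [-0.02163777 -0.00014635  0.00020563]
```

View pics/wrist5.png

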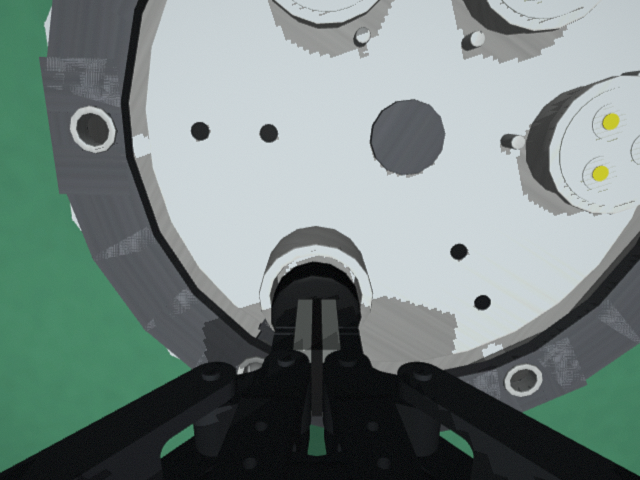

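View pics/scene5.png

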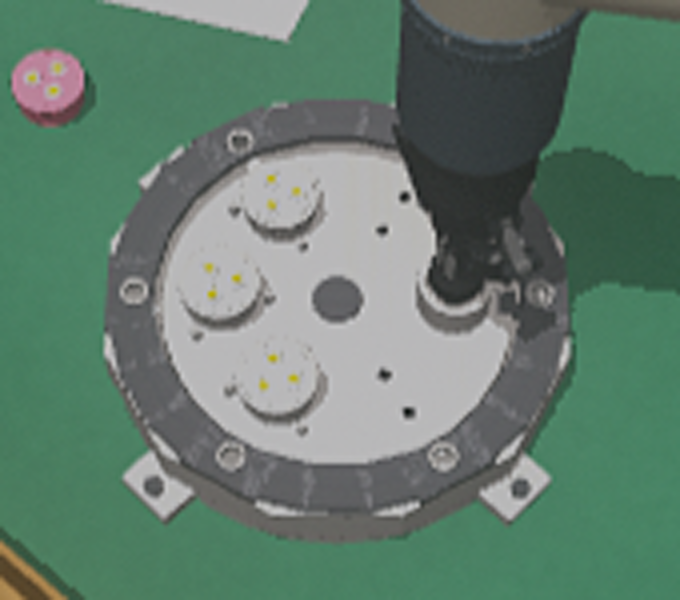

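Button is still up, with no contact at z 0.078. Going on down.

Request:
carry_out([
  {"delta_pos": [0.003,0,0],"dr": [0,0,0],"fingers": -1},
  {"delta_pos": [0,0,0],"dr": [0,0,0],"fingers": -1},
])

```text
clock: 5.45
position: [0.4901, 0.12, 0.0754]
tool_rot: [0.11, -0.698, 0.111, 0.699]
force: [-0.3, 0.0, -0.4]
width: -0.0001
```

Request:
carry_out([
  {"delta_pos": [0.003,0,0],"dr": [0,0,0],"fingers": -1},
  {"delta_pos": [0,0,0],"dr": [0,0,0],"fingers": -1},
])

```text
clock: 5.65
position: [0.4906, 0.1202, 0.0729]
tool_rot: [-0.11, 0.699, -0.11, -0.698]
force: [-0.5, 0.1, 2.9]
width: -0.0001
```

Request:
carry_out([
  {"delta_pos": [0.003,0,0],"dr": [0,0,0],"fingers": -1},
  {"delta_pos": [0,0,0],"dr": [0,0,0],"fingers": -1},
])

```text
clock: 5.85
position: [0.4908, 0.1203, 0.07]
tool_rot: [-0.111, 0.699, -0.11, -0.698]
force: [0.6, 1.4, 4.8]
width: 0.0001
```

Contact at about z 0.073. Now I'll press in gradually.

Request:
carry_out([
  {"delta_pos": [0.003,0,0],"dr": [0,0,0],"fingers": -1},
  {"delta_pos": [0.003,0,0],"dr": [0,0,0],"fingers": -1},
  {"delta_pos": [0.002,0,0],"dr": [0,0,0],"fingers": -1},
  {"delta_pos": [0,0,0],"dr": [0,0,0],"fingers": -1},
])

```text
clock: 6.25
position: [0.4909, 0.1203, 0.0623]
tool_rot: [-0.111, 0.699, -0.11, -0.698]
force: [-1.2, 0.3, 7.0]
width: 0.0001
```

Request:
carry_out([
  {"delta_pos": [0.002,0,0],"dr": [0,0,0],"fingers": -1},
  {"delta_pos": [0,0,0],"dr": [0,0,0],"fingers": -1},
])

```text
clock: 6.45
position: [0.4919, 0.1209, 0.0615]
tool_rot: [-0.111, 0.7, -0.109, -0.697]
force: [-2.0, 1.5, 12.3]
width: 0.0001
```

```bash
python3 - <<'E'
from h import *
C=np.array([.5386,.0631]);A=2.2747
yh=np.array([-.309,-.951]);zh=np.array([-.951,.309])
b=lambda a:C+.075*np.array([np.cos(A+a),np.sin(A+a)])
for k in range(12):
    d=b(np.radians(5*k+5))-b(np.radians(5*k)); print(5*k+5,np.round([d@yh*1e3,d@zh*1e3],2), np.round(b(np.radians(5*k+5)),4))
E
```

```text
5 [5.71 3.19] [0.4853 0.1158]
10 [5.97 2.68] [0.4809 0.111 ]
15 [6.18 2.15] [0.4769 0.1058]
20 [6.34 1.6 ] [0.4734 0.1002]
25 [6.46 1.04] [0.4704 0.0944]
30 [6.53 0.48] [0.468  0.0883]
35 [ 6.54 -0.09] [0.466  0.0821]
40 [ 6.51 -0.66] [0.4647 0.0757]
45 [ 6.43 -1.23] [0.4638 0.0692]
50 [ 6.29 -1.78] [0.4636 0.0627]
55 [ 6.11 -2.33] [0.4639 0.0561]
60 [ 5.89 -2.85] [0.4648 0.0497]
```

Request:
carry_out([
  {"delta_pos": [0,0.0028,0.0016],"dr": [0,0,0],"fingers": -1},
  {"delta_pos": [0,0.0029,0.0016],"dr": [0,0,0],"fingers": -1},
  {"delta_pos": [0,0.003,0.0013],"dr": [0,0,0],"fingers": -1},
  {"delta_pos": [0,0.003,0.0013],"dr": [0,0,0],"fingers": -1},
  {"delta_pos": [0,0.0031,0.0011],"dr": [0,0,0],"fingers": -1},
  {"delta_pos": [0,0.0031,0.0011],"dr": [0,0,0],"fingers": -1},
  {"delta_pos": [0,0,0],"dr": [0,0,0],"fingers": -1},
])

```text
clock: 7.15
position: [0.4789, 0.1058, 0.0615]
tool_rot: [-0.111, 0.7, -0.11, -0.697]
force: [-0.9, -0.3, 10.8]
width: -0.0002
```

```bash
python3 look.py 6 .4769,.1058,.0615 wrist scene
```

```text
7.15 [0.47887067 0.10575757 0.06151588] [-0.8606356  -0.3315003  10.81890952] -0.00015360967063704243
[[0.004, -0.308, -0.951], [0.001, -0.951, 0.308], [-1.0, -0.002, -0.004]]
delta [7.93109934e-06 5.66400507e-04 1.88804594e-03]
```

View pics/wrist6.png

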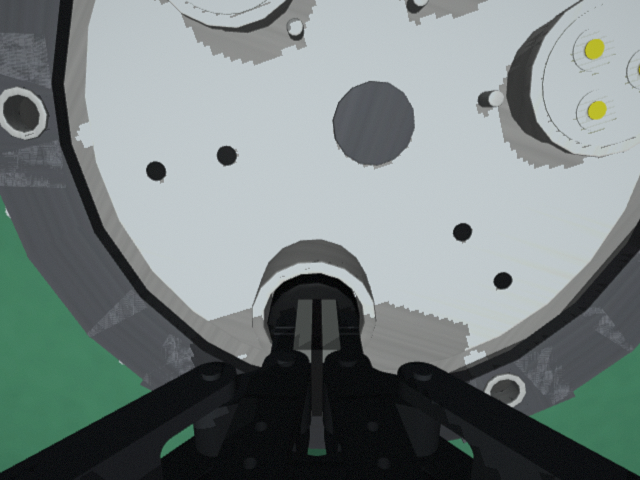

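View pics/scene6.png

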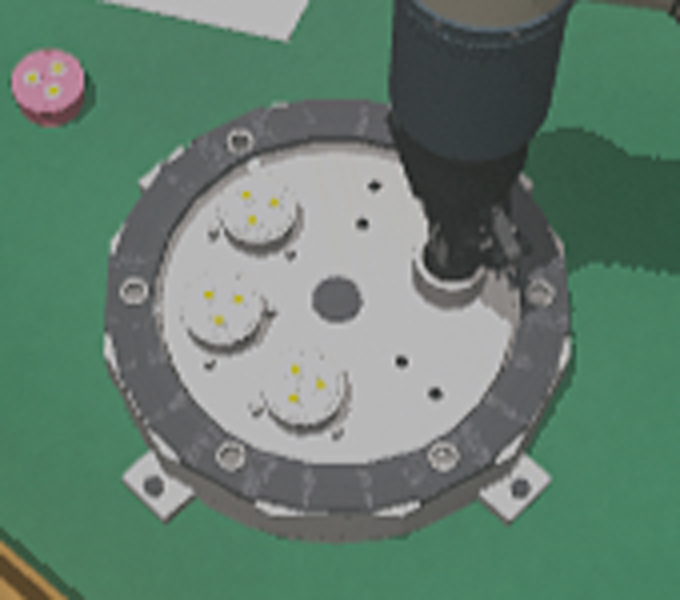

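The button is in and the table has turned about 15° CCW, with the lamps in place. Carrying on to about 50°.

Request:
carry_out([
  {"delta_pos": [0,0.0032,0.0008],"dr": [0,0,0],"fingers": -1},
  {"delta_pos": [0,0.0032,0.0008],"dr": [0,0,0],"fingers": -1},
  {"delta_pos": [0,0.0032,0.0005],"dr": [0,0,0],"fingers": -1},
  {"delta_pos": [0,0.0032,0.0005],"dr": [0,0,0],"fingers": -1},
  {"delta_pos": [0,0.0033,0.0003],"dr": [0,0,0],"fingers": -1},
  {"delta_pos": [0,0.0032,0.0002],"dr": [0,0,0],"fingers": -1},
  {"delta_pos": [0,0.0033,0],"dr": [0,0,0],"fingers": -1},
  {"delta_pos": [0,0.0033,-0.0001],"dr": [0,0,0],"fingers": -1},
  {"delta_pos": [0,0.0033,-0.0003],"dr": [0,0,0],"fingers": -1},
  {"delta_pos": [0,0.0032,-0.0003],"dr": [0,0,0],"fingers": -1},
  {"delta_pos": [0,0,0],"dr": [0,0,0],"fingers": -1},
])

```text
clock: 8.35
position: [0.467, 0.0755, 0.0615]
tool_rot: [-0.111, 0.7, -0.11, -0.697]
force: [1.2, -0.7, 9.8]
width: -0.0001
```

Request:
carry_out([
  {"delta_pos": [0,0.0032,-0.0006],"dr": [0,0,0],"fingers": -1},
  {"delta_pos": [0,0.0032,-0.0006],"dr": [0,0,0],"fingers": -1},
  {"delta_pos": [0,0.0032,-0.0009],"dr": [0,0,0],"fingers": -1},
  {"delta_pos": [0,0.0031,-0.0009],"dr": [0,0,0],"fingers": -1},
  {"delta_pos": [0,0,0],"dr": [0,0,0],"fingers": -1},
])

```text
clock: 8.85
position: [0.4661, 0.0625, 0.0616]
tool_rot: [-0.111, 0.7, -0.11, -0.697]
force: [0.4, 0.7, 10.7]
width: 0.0003
```

```bash
python3 look.py 7 .4648,.0497,.0615 wrist scene
```

```text
8.85 [0.46607582 0.06250731 0.06155448] [ 0.41884981  0.71349455 10.68808507] 0.00028994660459973385
[[0.005, -0.308, -0.951], [0.0, -0.951, 0.308], [-1.0, -0.002, -0.004]]
delta [ 4.31134471e-05  1.25781657e-02 -2.72868980e-03]
```

View pics/wrist7.png

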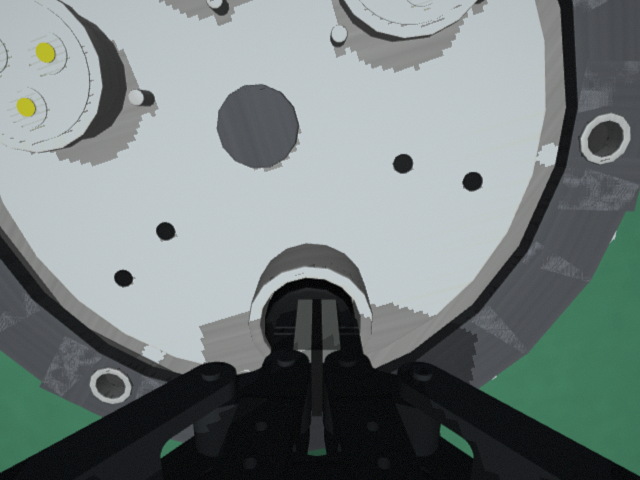

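View pics/scene7.png

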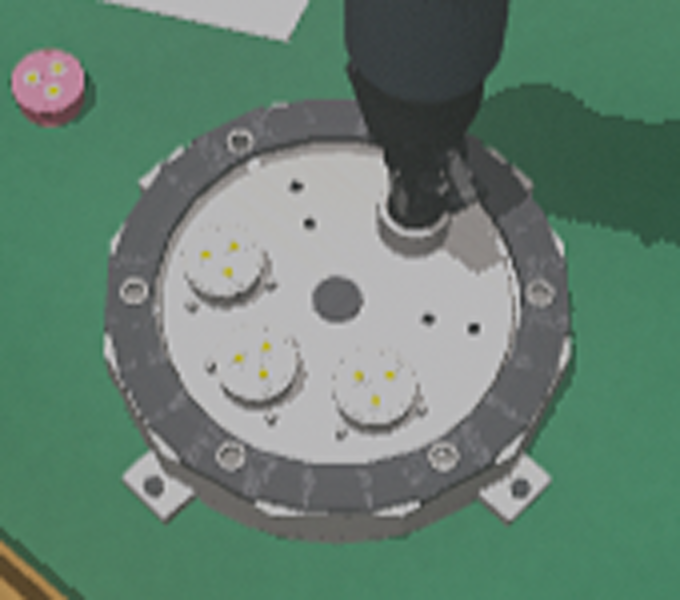

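```bash
python3 - <<'E'
from h import *
C=np.array([.5386,.0631])
def pa(n,l):
    c=load(n)
    for u,v in l:
        p=px2w(c,u,v,.045)[:2]-C; print(n,np.degrees(np.arctan2(p[1],p[0]))%360,np.linalg.norm(p))
pa("wrist2",[(248,121),(289,122),(404,195),(420,228)])
pa("wrist7",[(403,163),(473,181),(166,231),(123,278)])
pa("wrist7",[(258,126)])
E
```

```text
wrist2 70.68188873053427 0.09046374878308538
wrist2 70.64067824960965 0.06012343012937127
wrist2 190.1590184826706 0.060261390185423085
wrist2 190.2481846618197 0.0904711072804192
wrist7 237.99126181137873 0.05998864879396088
wrist7 238.01660880471144 0.09034750009338721
wrist7 118.23839447587066 0.06053992216690888
wrist7 118.02732490848877 0.09094473559190366
wrist7 73.41709026138756 0.0007071326083223244
```

Table has turned 47.6° and needs 12.4° more.

Request:
carry_out([
  {"delta_pos": [0,0.0026,-0.0008],"dr": [0,0,0],"fingers": -1},
  {"delta_pos": [0,0.0026,-0.0009],"dr": [0,0,0],"fingers": -1},
  {"delta_pos": [0,0.0025,-0.001],"dr": [0,0,0],"fingers": -1},
  {"delta_pos": [0,0.0024,-0.001],"dr": [0,0,0],"fingers": -1},
  {"delta_pos": [0,0.0024,-0.0011],"dr": [0,0,0],"fingers": -1},
  {"delta_pos": [0,0.0023,-0.0011],"dr": [0,0,0],"fingers": -1},
  {"delta_pos": [0,0,0],"dr": [0,0,0],"fingers": -1},
])

```text
clock: 9.65
position: [0.4674, 0.0468, 0.0615]
tool_rot: [-0.111, 0.7, -0.11, -0.697]
force: [1.1, -0.0, 8.8]
width: -0.0001
```

```bash
python3 look.py 8 .4648,.0497,.0615 wrist
```

```text
9.65 [0.46744319 0.04677129 0.06152262] [ 1.14709293 -0.0480614   8.7656249 ] -8.109471471702746e-05
[[0.005, -0.308, -0.951], [0.001, -0.951, 0.308], [-1.0, -0.002, -0.005]]
delta [ 1.02395251e-05 -1.97275258e-03  3.41649611e-03]
```

View pics/wrist8.png

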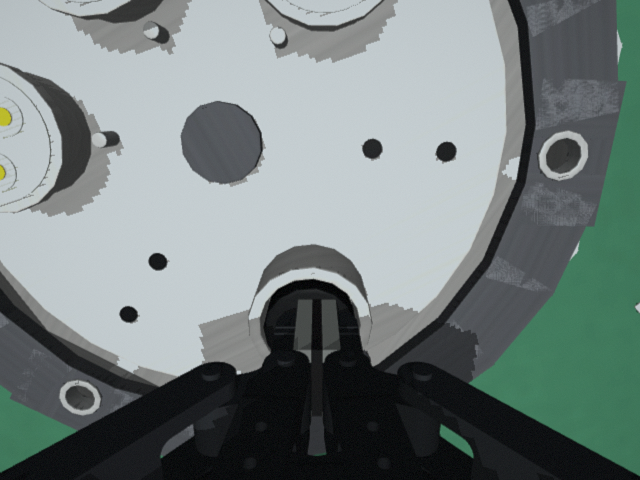

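```bash
cat > ang.py <<'E'
from h import *
import cv2,sys
C=np.array([.5386,.0631])
def cen(g,u,v):
    w=g[v-16:v+17,u-16:u+17].astype(float); m=(w<90); ys,xs=np.nonzero(m); return u-16+xs.mean(),v-16+ys.mean()
def pa(n,l):
    c=load(n); g=cv2.cvtColor(c["img"],cv2.COLOR_RGB2GRAY)
    for u,v in l:
        q=cen(g,u,v); p=px2w(c,*q,.045)[:2]-C; print(n,np.round(q,1),np.degrees(np.arctan2(p[1],p[0]))%360,np.linalg.norm(p))
pa("wrist2",[(248,121),(289,122),(404,195),(420,228)])
pa(sys.argv[1],eval(sys.argv[2]))
if len(sys.argv)>3:
    c=load(sys.argv[1])
    for u,v in eval(sys.argv[3]):
        p=px2w(c,u,v,.059)[:2]-C; print("ring",np.degrees(np.arctan2(p[1],p[0]))%360,np.linalg.norm(p))
E
python3 ang.py wrist8 "[(372,148),(447,152),(158,261),(128,314)]" "[(564,155),(80,398)]"
```

```text
wrist2 [247.9 120.5] 70.43911466611307 0.09050483372627728
wrist2 [288.5 121.6] 70.40067174799294 0.06049586702299452
wrist2 [403.9 194.8] 190.1512036537445 0.060078584643614645
wrist2 [419.8 227.5] 190.25518545240044 0.09002509408723249
wrist8 [371.9 148.4] 249.6320004294863 0.05976500264523439
wrist8 [445.8 151.3] 249.72614642899134 0.08989392992831274
wrist8 [157.5 261.2] 129.6599802723328 0.06071987644058971
wrist8 [128.2 314. ] 129.74351981099562 0.09091160719489375
ring 250.40293620619957 0.13020063673204213
ring 130.41935814762735 0.13084511274060534
```

About 0.7° (0.9 mm at the button) short of the hole. I'll nudge it, then lift.

Request:
carry_out([
  {"delta_pos": [0,0.0008,-0.0004],"dr": [0,0,0],"fingers": -1},
  {"delta_pos": [0,0,0],"dr": [0,0,0],"fingers": -1},
  {"delta_pos": [0,0,0],"dr": [0,0,0],"fingers": -1},
])

```text
clock: 10.0
position: [0.4676, 0.0462, 0.0615]
tool_rot: [-0.111, 0.7, -0.11, -0.697]
force: [1.7, 0.2, 8.6]
width: 0.0002
```

```bash
python3 look.py 9 .4648,.0497,.0615 wrist; python3 ang.py wrist9 "[(368,149),(442,151),(157,262),(129,315)]"
```

```text
10.0 [0.46757257 0.04618622 0.06153273] [1.74931421 0.17590978 8.58602392] 0.0001532077235850773
[[0.005, -0.308, -0.951], [0.001, -0.951, 0.308], [-1.0, -0.002, -0.005]]
delta [ 2.07370170e-05 -2.49011738e-03  3.71937408e-03]
wrist2 [247.9 120.5] 70.43911466611307 0.09050483372627728
wrist2 [288.5 121.6] 70.40067174799294 0.06049586702299452
wrist2 [403.9 194.8] 190.1512036537445 0.060078584643614645
wrist2 [419.8 227.5] 190.25518545240044 0.09002509408723249
wrist9 [370.7 148. ] 250.0661489799561 0.059779115335274205
wrist9 [444.7 150.2] 250.19093104426594 0.08989225906983388
wrist9 [157.4 262.3] 130.10987213021397 0.06069842173612698
wrist9 [128.5 315.2] 130.16379739294376 0.09085894333905238
```

Within about 0.25° now, so lifting straight up.

Request:
carry_out([
  {"delta_pos": [-0.003,0.0001,0],"dr": [0,0,0],"fingers": -1},
  {"delta_pos": [-0.003,0,0],"dr": [0,0,0],"fingers": -1},
  {"delta_pos": [-0.004,0,0],"dr": [0,0,0],"fingers": -1},
  {"delta_pos": [-0.005,0,0],"dr": [0,0,0],"fingers": -1},
  {"delta_pos": [-0.01,0,0],"dr": [0,0,0],"fingers": -1},
  {"delta_pos": [-0.03,0,0],"dr": [0,0,0],"fingers": -1},
  {"delta_pos": [-0.04,0,0],"dr": [0,0,0],"fingers": -1},
  {"delta_pos": [-0.04,0,0],"dr": [0,0,0],"fingers": -1},
  {"delta_pos": [-0.03,0,0],"dr": [0,0,0],"fingers": -1},
  {"delta_pos": [0,0,0],"dr": [0,0,0],"fingers": -1},
])

```text
clock: 11.05
position: [0.4663, 0.0457, 0.229]
tool_rot: [-0.111, 0.7, -0.11, -0.696]
force: [-0.2, 1.0, -0.2]
width: 0.0001
```

```bash
python3 look.py 10 .4648,.0497,.0615 wrist scene
```

```text
11.05 [0.4662648  0.04565509 0.22895279] [-0.21286889  0.95673184 -0.22854852] 7.867324287858494e-05
[[0.006, -0.309, -0.951], [0.002, -0.951, 0.309], [-1.0, -0.003, -0.005]]
delta [ 0.16744742 -0.00284224  0.0034967 ]
```

View pics/wrist10.png

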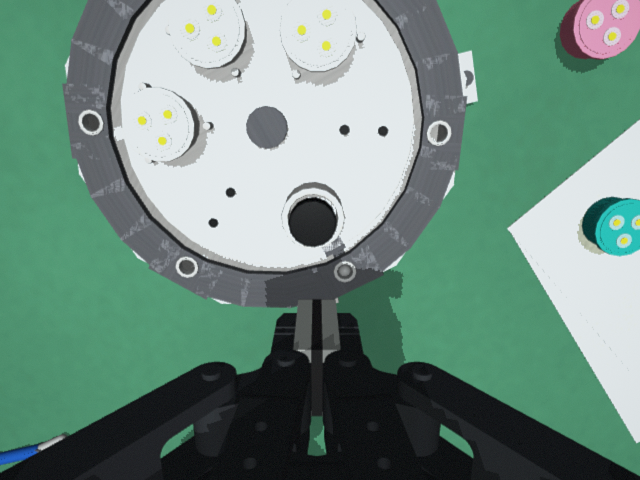

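View pics/scene10.png

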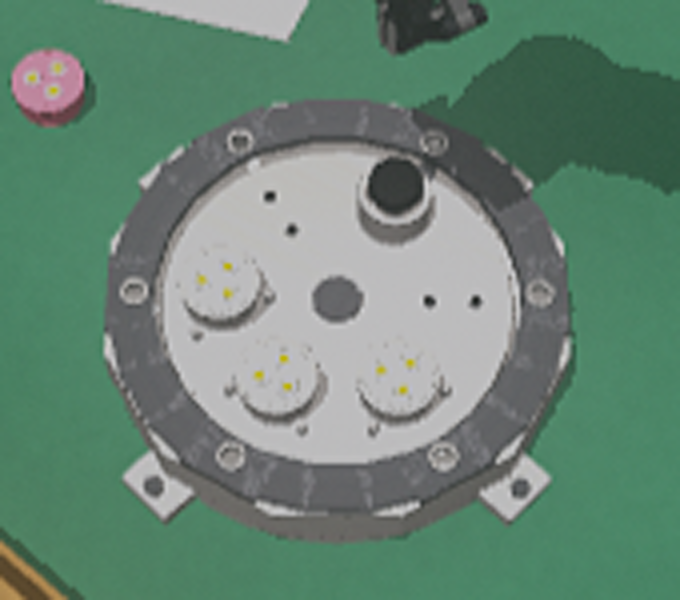

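The pin shows in the next hole at (344,271), the button looks up, and the lamps sit in their nests. I'll check the angle and the button height numerically.

```bash
python3 ang.py wrist10 "[(344,130),(383,131),(230,192),(213,223)]" "[(439,133),(345,271),(90,122),(187,267)]" | tail -8; python3 - <<'E'
from h import *
import cv2
C=np.array([.5386,.0631])
for n,a,(x,y) in (("wrist2",2.2747,(317,221)),("wrist10",2.2747+np.pi/3,(311,222))):
    c=load(n); g=cv2.cvtColor(c["img"],cv2.COLOR_RGB2GRAY)
    m=(g<70).astype(np.uint8); m[290:]=0
    k,l,st,ce=cv2.connectedComponentsWithStats(m); i=l[y,x]; print(n,st[i],ce[i])
    for z in (.092,.082): print(z,np.round(w2px(c,[*(C+.075*np.array([np.cos(a),np.sin(a)])),z]),1))
a=load("wrist2")["img"][240:300,240:320,::-1];b=load("wrist10")["img"][240:300,305:385,::-1]
cv2.imwrite("pics/pin.png",cv2.resize(np.hstack([a,b]),None,fx=5,fy=5,interpolation=2))
E
```

```text
wrist10 [344.1 129.4] 250.24187384559485 0.059661371284040636
wrist10 [382.5 130.5] 250.32639790028713 0.08962792545185362
wrist10 [230. 192.] 129.96600819126243 0.06047008424751498
wrist10 [212.9 222.5] 130.15888758835703 0.09050369840359668
ring 250.31333248407103 0.13001374297736878
ring 190.43527836834747 0.12992111734588818
ring 70.39623656808119 0.13079080259309636
ring 130.4940724929984 0.13034704868285385
wrist2 [ 291  195   51   52 2010] [316.30149254 220.6119403 ]
0.092 [316.8 223.4]
0.082 [316.8 219.8]
wrist10 [ 289  197   48   49 1801] [312.11604664 221.48362021]
0.092 [312.6 224.1]
0.082 [312.7 220.8]
```

View pics/pin.png

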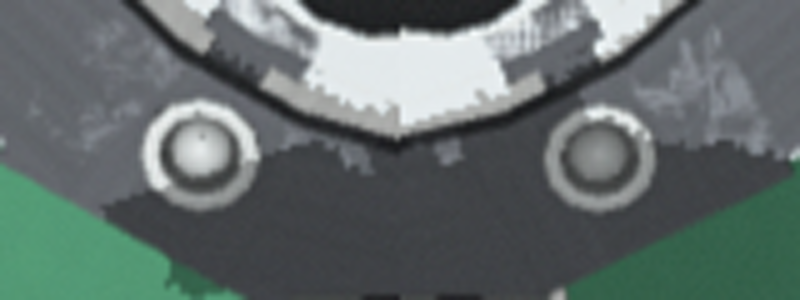

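The pin tip looks the same size and position as at the start, only in shadow. The button offset also matches the "up" state. Handing in.

```bash
python3 -c "
from bench import bot
print(bot.get_state()['clock'],bot.sign_off())"
```

```text
the job is handed in; nothing more can be done
11.15 None
```

The job is handed in at 11.15 s. The turntable is one hole further counter-clockwise, with the plunger up and the pin in the new hole. No verdict was reported, so this rests on my own checks.

**What I did:** I pressed the button fully in with the shut fingertips, at about 12 N. I dragged the table round by friction, checking the angle in the wrist camera at 15°, 48° and 59°. After a last nudge I lifted straight up.

**Last checks:**
- **Angle:** the table had turned between 59.6° and 60.1°, and the pin's hole is at 60°.
- **Pin and button:** the pin tip shows in the hole, and the button's position in the picture matches its starting "up" height.
- **Lamps and bench:** all three lamps look seated in their nests, judged by eye only. I did not compare the bystanders' positions one by one, but the arm stayed above them and never touched them.
- **Hand:** it is about 15 cm above the button, and the force reading is zero within noise.

**One disagreement:** the shut fingertips touched the button about 41 mm lower than the stated "22 mm ahead of the TCP" implies, as if they were about 19 mm behind it. The camera images agreed with this, so I found the contact height by force instead.

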